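# Balance the counterweighted beam on the domed stand

### The arm

A 6-joint arm with a two-finger parallel gripper is mounted at the origin on the work surface. World frame = base frame: x ahead of the robot, y to its left, z up, the work surface at z = 0. Lengths are in m, angles in rad, forces in N, time in s.
With the tool pointing down it reaches from about 0.225 to 0.875 m from the base axis. Payload 3.4 kg.
Tool frame: the origin (TCP) lies midway between the tips of the shut fingers; the grasp point (between the pads) lies behind it (manip.grip_point_offset is the z of the grasp point in the tool frame, in m); z points along the fingers, x is the direction in which the jaws open and shut, and the axes are right-handed (so a half turn about z gives the same grasp; the last joint's range is limited). The gripper opens to 85 mm and grips with 20 to 120 N. Pads are 22 mm wide; open, the fingers measure 114 mm over their backs; the gripper's body (76 mm by 85 mm) begins 54 mm behind the grasp point. The pads swing forward as they close: fully open they stand 13 mm farther back than shut.
Start: joints at [-0.121, 0.276, 1.505, -0, 1.361, -0.121], TCP at [0.575, -0, 0.231] pointing down, gripper open.
Joint ranges: [-2.89, 2.89], [-0.75, 2.08], [0.22, 2.7], [-1.18, 4.32], [0.11, 2.71], [-2.7, 2.7]. Speed limits (rad/s): [2.57, 2.57, 3.14, 3.14, 3.14, 3.14].

### API

Orientations are given as a unit quaternion [w, x, y, z].
In Python, from rig import manip, eyes, recognise, regions_of, mark_of gives the robot as it stands.
- The arm moves only by the shell command python3 -m inch 'ROWS' [FORCE]. ROWS is JSON, a list of rows, each a list of 5 numbers: the gripper command: -1 is shut, 1 is fully open, values between are in proportion, then the shift along the tool's x, y, z in mm, then the turn about the tool's z in degrees. A call has 1 to 20 rows; each row shifts and turns the pose as measured when the row begins, along the tool's axes as they then stand; what a row does not reach is not made up. A row lasts 1/12 s, in which the tool goes at most 41.7 mm and 7.16 degrees, less where a joint would pass 70% of its speed; a pose out of reach is approached as far as the arm can. A call with a gripper value outside its range is refused whole. The fingers move at their own pace and stop on an object; FORCE is the grip in N (left out, the last holds). Time passes only in rows, so rows that do not move let the fingers close. It gives the time, the measured TCP pose, the force and the opening at its end, in the units of the state.
- manip.get_state(): the state, without advancing time (a new reading comes with each control period).
- eyes.get_image(name): name is "scene" or "side" or "wrist"; returns a dict with "frame" (384x512x3 uint8, red, green, blue), "K" (3x3 intrinsics, pixels), "rvec" (rotation vector, rad) and "tvec" (3), from world to camera coordinates, as OpenCV has them; the wrist camera has in their place "mount" (4x4, takes a point from camera to tool coordinates, whose origin is the TCP and whose axes are the tool frame's). Camera axes: x right, y down, z forward; pixel columns grow to the right and rows downward; lengths in m; the calibration is good to about 2 mm. A picture is of the moment at which its call begins: read the wrist's pose just before it. There is no depth.
- manip.sign_off(): hands the job in, once; it reports no verdict.
Trained networks look in a picture, given as the dict that the camera call returned (one of the last four; its "shot" number tells which), for a name from the list of things; names that differ only in an ending like _2 or _b are one class to them, and where a whole thing is asked for, a point or a joint stands for the part that bears it (a point fixed in the world has none). Each returns a list of dicts, best first, with "confidence" (0 to 1); they miss things now and then, are a little off and sometimes report something else, mostly with a low value. They report only what shows in the picture. A call takes as long as a camera call. They do not tell look-alikes from the thing itself.
- recognise(picture, target): "bbox" ([left, top, width, height] in pixels, round what is visible of it).
- regions_of(picture, target): "mask" (384x512 bool, what is visible of it) and "bbox" ([left, top, width, height] in pixels, round what is visible of it).
- mark_of(picture, target): "point" ([row, column] in pixels: a listed point, or the origin of a listed thing).
The state is a dict: "clock": time; "qpos": joint angles; "qd": joint speeds; "effort": joint torques, N m; "position": TCP position; "ee_rot": TCP orientation; "contact_force": force on the tool from outside, world axes, zero at the start; "moment": the same for the moment, N m; "width": finger opening in m.
Only numpy, scipy, OpenCV 4.12 (cv2) and the standard library are available. Lean on these libraries where they do the work, as an engineer would, in place of code of your own. Each camera call takes 0.05 s, during which the arm holds its last target.

### The job

Lift the white dust cap off the balancing stand and stand it, open side down as it was, on the black rubber mat. Then lay the counterweighted beam, weight upwards, on top of the bare steel dome at its balance mark so that it stays there level by itself when let go. Leave the other things on the bench where they are.

Things in the scene. Friction and masses are not known exactly. Their poses are not given: they have to be found in the camera images.
- stand: The balancing stand, fixed to the bench: a dark round flange 170 mm across and 8 mm thick, and on it a smooth polished steel dome, a ball of 120 mm diameter sunk so that its top is 88 mm above the bench. At the start it is hidden under the dust cap. Origin: centre of the underside, on the bench; z up. The dome is symmetric about the vertical through the origin.
- dome_top (a point): The highest point of the steel dome, on the stand's axis, 88 mm above the bench. The dome's surface falls away from it with a radius of 60 mm; no hollow or rim holds the beam in place.
- cap: The loose dust cap, about 0.2 kg: an inverted white plastic cup, 144 mm outer and 136 mm inner diameter, 94 mm high, with an upright black knob on top, 32 mm diameter, 36 mm high. Its open rim stands on the stand's 8 mm flange, over the dome, with no catch: lift it straight up 90 mm or more to clear the dome. Origin: centre of the open rim (underside); z up to the knob.
- cap_knob (a point): The middle of the cap's knob, 112 mm above the cap's rim and 18 mm above the cap's flat top: the place to grip.
- mat: A square mat of black rubber, 200 x 200 x 4 mm, fixed flat on the bench to the left or right of the stand. Origin: centre of its underside; the cap is to stand on it, about its middle.
- beam: The loose counterweighted beam, about 0.5 kg, flat on the bench on the other side of the stand from the mat: an aluminium bar 180 mm long (x), 40 wide (y), 16 thick (z); on it stands a dark steel cylinder, 40 mm diameter, 22 high, centred 66 mm from the bar's middle towards +x. A dark hole marks the light end. Origin: centre of the bar's flat underside; x towards the weight, z up.
- beam_balance (a point): The beam's balance point: on the bar's underside, 27 mm from its middle towards the weight, mid-width, right below the centre of mass. A thin black line runs round the bar here; its sides can be gripped here (40 mm wide). With this point on the dome's top the beam lies level; each 1 mm off tips it by about 0.02 rad, and far off it slides down.
- plain_bar: Bystander, to be left alone: a plain aluminium bar 180 x 40 x 16 mm without weight, lying flat beyond the stand. Origin: centre of the underside; x along it.
- bottle: Bystander, to be left alone: an amber glass bottle, 66 mm diameter, 140 mm high, standing. Origin: centre of its foot.
- beaker: Bystander, to be left alone: a clear glass beaker, 76 mm across at the rim, 95 mm high, standing. Origin: centre of its foot.
Things that resemble listed ones, but are neither listed nor needed, are in the scene too. Of the things shaped like the beam, the aluminium one is meant. What is shaped like the cap but green is not meant.

How it is judged:
On the way, in this order (a step that is already met when the one before it is completed fails the run):
1. the dust cap stands on the mat, open side down, let go (horizontal distance between cap and mat below 0.05 m and z of cap in the frame of mat below 0.008 m and angle between cap's own z axis and vertical below 0.06 rad and contact force between the fingers and cap below 0.3 N), for 0.2 s.
2. the beam rests on the dome at its balance point, level, let go (horizontal distance between beam_balance and dome_top below 0.015 m and angle between beam's own z axis and vertical below 0.15 rad and contact force between beam and stand above 1 N and contact force between the fingers and beam below 0.3 N), for 0.5 s.
At the end, for the whole second after the job is handed in: The beam rests still and by itself on the dome, weight upwards, its balance point within 15 mm of the dome's top seen from above and its tilt under 0.15 rad (about 9 degrees); the dust cap stands still on the mat, open side down, its centre within 50 mm of the mat's centre (horizontal distance between beam_balance and dome_top below 0.015 m and z of beam_balance in the frame of stand between 0.08 and 0.096 m and angle between beam's own z axis and vertical below 0.15 rad and contact force between beam and stand above 1 N and linear speed of beam below 0.03 m/s and angular speed of beam below 0.3 rad/s and horizontal distance between cap and mat below 0.05 m and z of cap in the frame of mat below 0.008 m and angle between cap's own z axis and vertical below 0.06 rad and linear speed of cap below 0.02 m/s); the robot touches nothing.
It fails at once if the plain bar is moved by more than 20 mm (distance of plain_bar from where it was at the start of the episode above 0.02 m).
It fails at once if the bottle is moved by more than 20 mm or tipped (distance of bottle from where it was at the start of the episode above 0.02 m or angle between bottle's own z axis and vertical above 0.3 rad).
It fails at once if the beaker is moved by more than 20 mm or tipped (distance of beaker from where it was at the start of the episode above 0.02 m or angle between beaker's own z axis and vertical above 0.3 rad).
It also fails if it takes over 67 s, if anything falls off the work surface, if the arm or the gripper's body presses on something with over 40 N, if the wrist force passes 120 N, or if a joint passes its speed limit or range.

## Working session

There is one attempt and no reset: what is moved stays moved. The work goes in short steps, Python scripts to look and compute and a shell command to move; the robot and the scene stay as the last step left them, time stands still between calls to the robot, and variables do not carry over. Pictures are saved under pics/ and viewed, and the job is handed in when it is done.

```bash
ls; mkdir -p pics
cat > h.py <<'E'
import numpy as np, cv2
from rig import manip, eyes, recognise, regions_of, mark_of
def quatR(q):
    from scipy.spatial.transform import Rotation as R
    return R.from_quat([q[1],q[2],q[3],q[0]]).as_matrix()
def cam(name):
    s=manip.get_state(); im=eyes.get_image(name); K=np.array(im["K"])
    if "mount" in im:
        M=np.array(im["mount"]); T=np.eye(4); T[:3,:3]=quatR(s["ee_rot"]); T[:3,3]=s["position"]
        W=T@M; Rwc=W[:3,:3]; c=W[:3,3]
    else:
        R=cv2.Rodrigues(np.array(im["rvec"],float))[0]; Rwc=R.T; c=-R.T@np.array(im["tvec"]).ravel()
    return dict(im=im,K=K,R=Rwc,c=c,name=name)
def ray(C,rc):
    d=C["R"]@np.linalg.solve(C["K"],[rc[1],rc[0],1.]); return C["c"],d/np.linalg.norm(d)
def onz(C,rc,z):
    c,d=ray(C,rc); return c+d*(z-c[2])/d[2]
def proj(C,p):
    q=C["K"]@(C["R"].T@(np.array(p)-C["c"])); return [q[1]/q[2],q[0]/q[2]]
def tri(rays):
    A=0;b=0
    for c,d in rays:
        P=np.eye(3)-np.outer(d,d); A=A+P; b=b+P@c
    x=np.linalg.solve(A,b)
    return x,[np.linalg.norm((np.eye(3)-np.outer(d,d))@(x-c)) for c,d in rays]
def save(C,f,marks=(),crop=None,s=1):
    a=C["im"]["frame"][:,:,::-1].copy()
    for m in marks: cv2.circle(a,(int(round(m[1])),int(round(m[0]))),2,(0,0,255),-1)
    if crop: a=a[crop[0]:crop[1],crop[2]:crop[3]]
    if s!=1: a=cv2.resize(a,None,fx=s,fy=s,interpolation=cv2.INTER_CUBIC)
    cv2.imwrite("pics/"+f,a)
E
python3 - <<'E'
from h import *
s=manip.get_state(); print(s, manip.grip_point_offset)
np.set_printoptions(precision=3,suppress=True)
for n in ["scene","side","wrist"]:
    C=cam(n); save(C,n+"0.png"); print(n,C["c"])
    for t in ["cap","cap_knob","mat","beam","beam_balance","plain_bar","bottle","beaker","stand"]:
        print(t,[(np.round(m["point"],1).tolist(),round(m["confidence"],2)) for m in mark_of(C["im"],t)][:3])
E
```

```text
pics
{'clock': 0.0, 'qpos': array([-1.20965099e-01,  2.76606767e-01,  1.50617150e+00, -4.32922704e-06,
        1.36066467e+00, -1.20991184e-01]), 'qd': array([ 4.20762288e-04,  8.74451743e-04,  4.67796120e-06, -5.40849481e-04,
        8.28690264e-04, -2.20091479e-05]), 'effort': array([ 6.20495921e-04, -4.16768074e+01, -2.45808578e+01, -1.52056768e-04,
        1.11346930e-02,  1.69860516e-05]), 'position': array([5.74465470e-01, 7.81011988e-05, 2.30417697e-01]), 'ee_rot': array([-1.09547925e-04,  9.99999572e-01,  1.34962088e-05, -9.18634695e-04]), 'contact_force': array([ 0.3533978 ,  0.62730829, -0.77896707]), 'moment': array([-0.02431011, -0.00840775, -0.03371704]), 'width': 0.08565671935667822} -0.0187
scene [0.858 0.479 0.974]
cap [([199.6, 274.9], 0.79), ([135.5, 298.4], 0.73)]
cap_knob [([114.7, 299.8], 0.85), ([180.4, 280.6], 0.68), ([151.5, 237.9], 0.4)]
mat [([289.6, 363.6], 0.98)]
beam [([111.2, 240.5], 0.42)]
beam_balance [([110.0, 240.4], 0.47)]
plain_bar [([249.4, 223.2], 0.6)]
bottle [([208.4, 190.0], 0.78)]
beaker [([297.7, 250.9], 0.96), ([207.9, 191.0], 0.2)]
stand [([249.2, 223.8], 0.73)]
side [0.32  0.84  1.023]
cap [([225.7, 254.0], 0.95), ([166.7, 261.6], 0.61), ([192.4, 330.3], 0.58)]
cap_knob [([199.1, 251.0], 0.92), ([166.2, 334.0], 0.59)]
mat [([344.6, 238.8], 0.59)]
beam [([171.4, 270.6], 0.65), ([147.7, 307.9], 0.6)]
beam_balance [([169.4, 259.6], 0.96), ([142.2, 308.9], 0.82), ([170.1, 268.4], 0.34)]
plain_bar [([234.8, 176.7], 0.76), ([200.2, 253.0], 0.26)]
bottle [([187.8, 185.2], 0.96)]
beaker [([278.6, 153.4], 0.67)]
stand []
wrist [0.576 0.084 0.374]
cap [([190.3, 191.3], 0.81), ([304.6, 62.6], 0.64)]
cap_knob [([231.3, 159.3], 0.91)]
mat []
beam [([7.9, 384.7], 0.51)]
beam_balance [([344.3, 212.8], 0.72)]
plain_bar [([155.5, 356.7], 0.67)]
bottle []
beaker [([6.1, 382.7], 0.94)]
stand []
```

View pics/scene0.png

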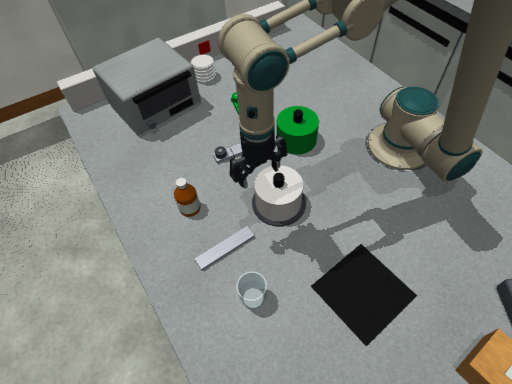

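View pics/side0.png

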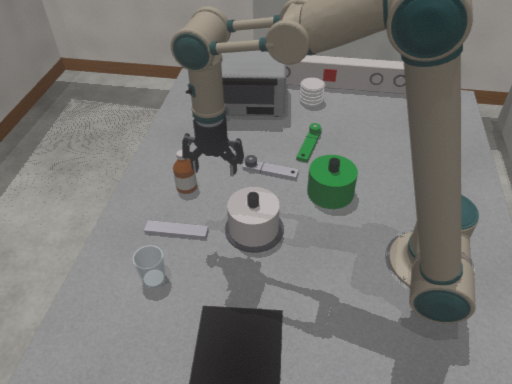

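View pics/wrist0.png

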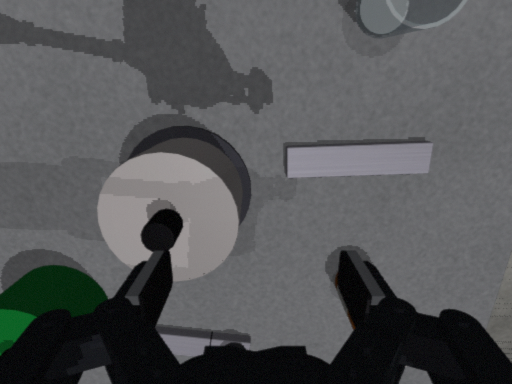

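Scene: the white cap is at about (row 200, col 278), the mat at (290, 363), and the aluminium beam half hidden at (153, 230). The side view shows the aluminium beam at (168, 271) with its weight at the left end. The green cap (side 180, 332) and green beam (side 142, 309) are look-alikes: wrong colour, so they're rejected.

Run:
```python
from h import *
np.set_printoptions(precision=4,suppress=True)
S=cam("scene");D=cam("side");W=cam("wrist")
def best(C,t,near):
    L=mark_of(C["im"],t); L=[m["point"] for m in L if np.hypot(*(np.array(m["point"])-near))<25]
    return L[0] if L else None
for t,ns in [("cap_knob",[(180,280),(199,251),(231,159)]),("cap",[(200,275),(225,254),(190,191)]),("mat",[(290,363),(345,239),None]),("plain_bar",[(249,223),(230,177),(158,357)])]:
    r=[];
    for C,n in zip([S,D,W],ns):
        if n is None: continue
        b=best(C,t,np.array(n)); print(t,C["name"],b)
        if b is not None: r.append(ray(C,b)); print("   z0.004",onz(C,b,.004),"z.12",onz(C,b,.12))
    if len(r)>1: print(t,*tri(r))
print("beam line side",onz(D,(169,266),.016),"weight",onz(D,(160,251),.038),"hole",onz(D,(172,293),.016))
for m in regions_of(S["im"],"mat")[:1]:
    cs=cv2.minAreaRect(np.argwhere(m["mask"]).astype(np.float32)); 
    mk=m["mask"].astype(np.uint8); cn=max(cv2.findContours(mk,0,2)[0],key=cv2.contourArea); q=cv2.approxPolyDP(cn,8,True)[:,0]; P=[onz(S,(v,u),.004) for u,v in q]; print(q.tolist(),np.array(P),np.mean(P,0))
save(S,"c1.png",crop=(90,240,190,340),s=4)
a=cv2.imread("pics/c1.png")
save(D,"c2.png",crop=(110,260,210,360),s=4)
```

```text
cap_knob scene [179.4, 280.9]
   z0.004 [ 0.426  -0.1088  0.004 ] z.12 [ 0.4777 -0.0385  0.12  ]
cap_knob side [199.3, 251.8]
   z0.004 [ 0.5099 -0.1582  0.004 ] z.12 [ 0.4882 -0.0446  0.12  ]
cap_knob wrist [231.1, 163.0]
   z0.004 [ 0.4476 -0.1011  0.004 ] z.12 [ 0.4878 -0.0432  0.12  ]
cap_knob [ 0.4866 -0.0353  0.1297] [np.float64(0.005306626325327163), np.float64(0.00023540993096162074), np.float64(0.005483034323387659)]
cap scene [199.9, 274.2]
   z0.004 [ 0.4901 -0.0544  0.004 ] z.12 [0.5341 0.0094 0.12  ]
cap side [224.9, 252.7]
   z0.004 [ 0.4892 -0.0552  0.004 ] z.12 [0.4699 0.0467 0.12  ]
cap wrist [191.1, 190.7]
   z0.004 [ 0.4906 -0.0418  0.004 ] z.12 [ 0.5174 -0.0024  0.12  ]
cap [ 0.4911 -0.0453  0.0123] [np.float64(0.004774012684359728), np.float64(0.00402373483235644), np.float64(0.006087619070977801)]
mat scene None
mat side [345.7, 237.7]
   z0.004 [0.4591 0.3218 0.004 ] z.12 [0.4432 0.3807 0.12  ]
plain_bar scene [249.6, 223.0]
   z0.004 [0.7105 0.0046 0.004 ] z.12 [0.7281 0.0614 0.12  ]
plain_bar side [232.5, 176.6]
   z0.004 [0.6996 0.0083 0.004 ] z.12 [0.6564 0.103  0.12  ]
plain_bar wrist [155.8, 355.9]
   z0.004 [0.7061 0.0063 0.004 ] z.12 [0.6654 0.0306 0.12  ]
plain_bar [ 0.7071  0.0019 -0.0048] [np.float64(0.0024819179037501994), np.float64(0.0042249066917180896), np.float64(0.0032627527403683958)]
beam line side [ 0.4862 -0.2901  0.016 ] weight [ 0.5371 -0.3013  0.038 ] hole [ 0.3983 -0.2893  0.016 ]
[[359, 245], [312, 286], [368, 343], [414, 294]] [[0.3761 0.2141 0.004 ]
 [0.5644 0.235  0.004 ]
 [0.5395 0.4279 0.004 ]
 [0.3532 0.4046 0.004 ]] [0.4583 0.3204 0.004 ]
```

View pics/c2.png

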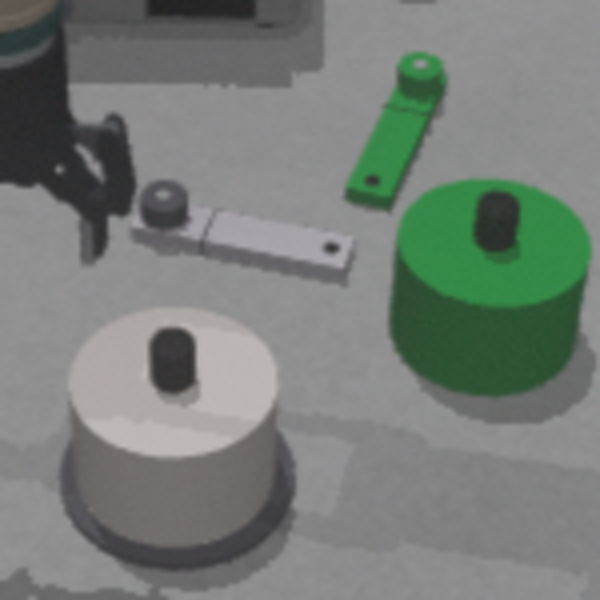

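The crop settles it: the grey aluminium beam and the white cap are the ones meant, and the green pair are look-alikes. Cap axis ≈ (0.489, -0.045), knob height ≈ 0.12–0.13 and mat centre ≈ (0.458, 0.320). I'll move above the knob and measure again.

```bash
python3 -m inch '[[1,-35,18,0,0],[1,-35,18,0,0],[1,-15,9,0,0],[1,0,0,0,0],[1,0,0,0,0]]' 30
python3 - <<'E'
from h import *
np.set_printoptions(precision=4,suppress=True)
print(manip.get_state()["position"])
S=cam("scene");D=cam("side");W=cam("wrist")
for C in (S,D,W):
    for t in("cap_knob","cap"):
        for m in mark_of(C["im"],t)[:2]: print(t,C["name"],np.round(m["point"],1),round(m["confidence"],2),onz(C,m["point"],.12 if t=="cap_knob" else .008))
save(W,"w1.png")
E
```

```text
clock: 2.67
position: [0.4885, -0.0458, 0.2298]
ee_rot: [-0.0, 1.0, 0.001, 0.0]
contact_force: [-0.5, 0.0, 0.5]
width: 0.0855
[ 0.4885 -0.0458  0.2298]
cap_knob scene [121.1 298.6] 0.93 [ 0.2929 -0.201   0.12  ]
cap_knob scene [180.8 279.6] 0.81 [ 0.4837 -0.0364  0.12  ]
cap scene [199.3 276.9] 0.76 [ 0.4833 -0.0492  0.008 ]
cap scene [136.7 298.6] 0.62 [ 0.2658 -0.2269  0.008 ]
cap_knob side [166.8 335.2] 0.96 [ 0.2716 -0.2145  0.12  ]
cap_knob side [197.8 251.2] 0.7 [ 0.4908 -0.05    0.12  ]
cap side [192.3 327.5] 0.6 [ 0.2834 -0.2214  0.008 ]
cap_knob wrist [183.7 249.6] 0.79 [ 0.486  -0.0403  0.12  ]
cap_knob wrist [122.7 429.8] 0.19 [0.6385 0.0142 0.12  ]
cap wrist [279.8 112.3] 0.97 [ 0.2822 -0.2237  0.008 ]
cap wrist [158.3 255.1] 0.93 [ 0.4913 -0.0414  0.008 ]
```

View pics/w1.png

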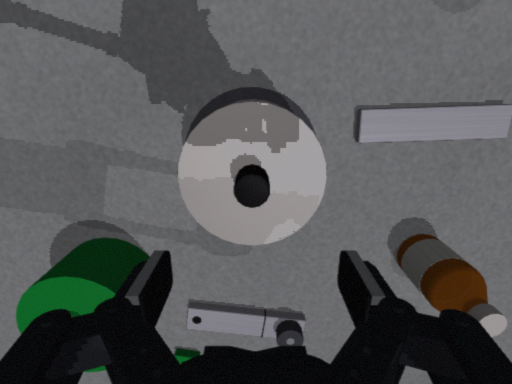

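Run:
```python
from h import *
np.set_printoptions(precision=4,suppress=True)
W=cam("wrist");print(W["c"],W["R"])
print("knob top",onz(W,(188,252.5),.138),"captop",onz(W,(172.5,252.5),.102))
a=W["im"]["frame"].astype(int); g=a.min(2); sat=a.max(2)-g
mk=((g>75)&(sat<40)).astype(np.uint8); mk[:95]=0; mk[250:]=0; mk[:,:170]=0; mk[:,335:]=0
cn=max(cv2.findContours(mk,0,1)[0],key=cv2.contourArea); h=cv2.convexHull(cn); e=cv2.fitEllipse(h);print(e); print(onz(W,(e[0][1],e[0][0]),.102))
```

```text
[0.49   0.0385 0.3723] [[ 1.      0.0046  0.0011]
 [ 0.0047 -0.9455 -0.3255]
 [-0.0005  0.3255 -0.9455]]
knob top [ 0.4884 -0.0382  0.138 ] captop [ 0.4881 -0.0344  0.102 ]
((279.82171630859375, 173.75173950195312), (157.15200805664062, 536.007080078125), 87.9806137084961)
[ 0.5143 -0.0355  0.102 ]
```

Run:
```python
from h import *
from scipy.optimize import minimize
np.set_printoptions(precision=4,suppress=True)
Cs=[cam(n) for n in("scene","side","wrist")]
near=[(195,278),(215,254),(165,252)]
obs=[]
for C,n in zip(Cs,near):
    L=[m for m in regions_of(C["im"],"cap") if np.hypot(*(np.array([m["bbox"][1]+m["bbox"][3]/2,m["bbox"][0]+m["bbox"][2]/2])-n))<30]
    if L: print(C["name"],L[0]["bbox"],L[0]["confidence"]); obs.append((C,L[0]["mask"]))
th=np.linspace(0,2*np.pi,60)
def hull(C,x,y):
    P=[(x+.072*np.cos(t),y+.072*np.sin(t),z) for z in(.008,.102) for t in th]+[(x+.016*np.cos(t),y+.016*np.sin(t),z) for z in(.102,.138) for t in th]
    q=np.array([proj(C,p)[::-1] for p in P],np.float32)
    m=np.zeros((384,512),np.uint8)
    for s in (q[:120],q[120:]): cv2.fillConvexPoly(m,np.round(cv2.convexHull(s)*16).astype(np.int32),1,shift=4)
    return m>0
def iou(o,x,y):
    m=hull(o[0],x,y); return (m&o[1]).sum()/(m|o[1]).sum()
for o in obs:
    r=minimize(lambda v:-iou(o,*v),[.488,-.042],method="Nelder-Mead",options=dict(initial_simplex=[[.488,-.042],[.498,-.042],[.488,-.03]])); print(o[0]["name"],r.x,-r.fun)
r=minimize(lambda v:-sum(iou(o,*v) for o in obs),[.488,-.042],method="Nelder-Mead",options=dict(initial_simplex=[[.488,-.042],[.498,-.042],[.488,-.03]])); print(r.x,r.fun)
```

```text
scene [252.4, 165.7, 50.6, 57.5] 0.92
side [229.7, 186.4, 49.2, 61.7] 0.81
wrist [179.9, 96.7, 148.8, 147.4] 0.93
scene [ 0.4841 -0.0435] 0.9305084745762712
side [ 0.4869 -0.042 ] 0.9713871785584933
wrist [ 0.4875 -0.0411] 0.9819430021922234
[ 0.4868 -0.0413] -2.8724698452762363
```

The three-view silhouette fit puts the cap axis at (0.487, -0.0415). Now I'll descend and grip the knob.

```bash
python3 -m inch '[[1,-1.5,-4.5,0,0],[1,0,0,35,0],[1,0,0,35,0],[1,0,0,30,0],[1,0,0,20,0],[1,0,0,0,0]]' 40;  python3 -m inch '[[1,0,0,0,0]]'
```

```text
clock: 3.97
position: [0.4904, -0.0403, 0.1091]
ee_rot: [0.001, 1.0, 0.001, 0.005]
contact_force: [-1.2, -0.3, -0.9]
width: 0.0855
clock: 4.05
position: [0.4899, -0.04, 0.1087]
ee_rot: [0.0, 1.0, 0.001, 0.004]
contact_force: [-0.7, 0.1, 0.5]
width: 0.0856
```

```bash
python3 -m inch '[[1,-3,1,0,0],[-1,0,0,0,0],[-1,0,0,0,0],[-1,0,0,0,0],[-1,0,0,0,0],[-1,0,0,0,0],[-1,0,0,0,0],[-1,0,0,0,0]]' 40
python3 - <<'E'
from h import *
W=cam("wrist");save(W,"w2.png")
E
```

```text
clock: 4.72
position: [0.4902, -0.0416, 0.1152]
ee_rot: [0.002, 1.0, 0.001, 0.01]
contact_force: [-0.3, 0.7, -2.7]
width: 0.0309
```

View pics/w2.png

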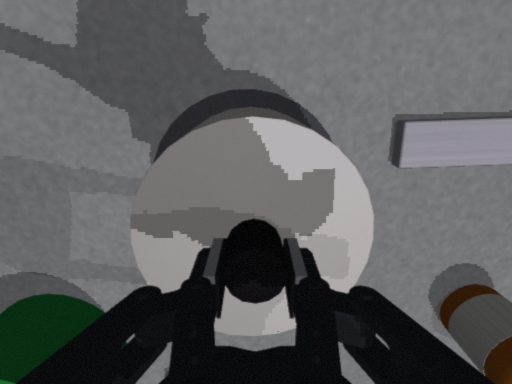

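The wrist view shows the knob gripped between the pads. I'll lift straight up.

```bash
python3 -m inch '[[-1,0,0,-15,0],[-1,0,0,-30,0],[-1,0,0,-35,0],[-1,0,0,-35,0],[-1,0,0,-25,0],[-1,0,0,0,0]]'
python3 - <<'E'
from h import *
D=cam("side");save(D,"s2.png")
E
```

```text
clock: 5.27
position: [0.485, -0.0405, 0.2565]
ee_rot: [0.0, 1.0, 0.001, 0.004]
contact_force: [1.3, -0.2, -1.5]
width: 0.0307
```

View pics/s2.png

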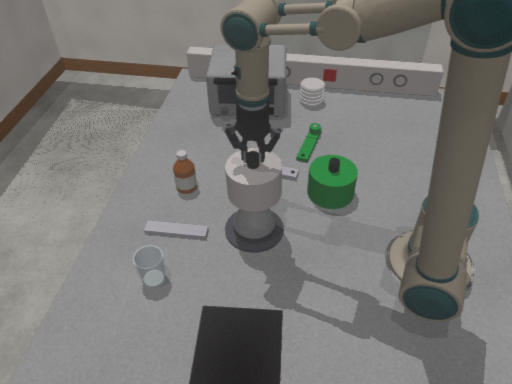

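The cap is clear of the dome, with its rim about 0.15 m up. Next I'll carry it to the mat.

```bash
python3 -m inch '[[-1,-2,-20,0,0],[-1,-3,-34,0,0],[-1,-3,-34,0,0],[-1,-3,-34,0,0],[-1,-3,-34,0,0],[-1,-3,-34,0,0],[-1,-3,-34,0,0],[-1,-3,-34,0,0],[-1,-2,-34,0,0],[-1,-2,-34,0,0],[-1,0,-20,0,0],[-1,0,-10,0,0],[-1,0,0,0,0],[-1,0,0,0,0]]'
```

```text
clock: 6.48
position: [0.4435, 0.3264, 0.2225]
ee_rot: [0.008, 1.0, -0.001, -0.019]
contact_force: [-0.4, -0.3, -2.6]
width: 0.0306
```

```bash
python3 -m inch '[[-1,14,6,0,0],[-1,0,0,0,0],[-1,0,0,25,0],[-1,0,0,25,0],[-1,0,0,20,0],[-1,0,0,0,0],[-1,0,0,0,0]]';python3 - <<'E'
from h import *
D=cam("scene");save(D,"s3.png",crop=(190,380,280,500),s=2.5)
E
```

```text
clock: 7.07
position: [0.459, 0.3079, 0.15]
ee_rot: [0.01, 1.0, -0.007, -0.018]
contact_force: [-0.4, -0.4, -1.4]
width: 0.0307
```

View pics/s3.png

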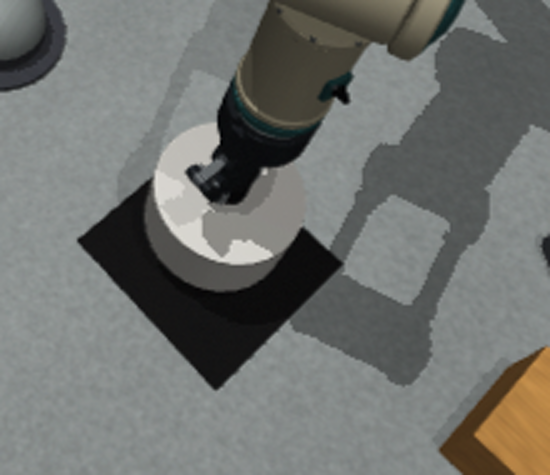

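```bash
python3 -m inch '[[-1,0,-12,0,0],[-1,0,0,14,0],[-1,0,0,10,0],[-1,0,0,6,0],[-1,0,0,0,0]]'
```

```text
clock: 7.53
position: [0.4628, 0.3227, 0.1252]
ee_rot: [0.007, 1.0, -0.009, -0.013]
contact_force: [-0.4, -0.1, -2.0]
width: 0.0308
```

```bash
python3 -m inch '[[-1,0,0,6,0],[-1,0,0,4,0],[-1,0,0,2,0],[-1,0,0,0,0]]'; python3 -m inch '[[-1,0,0,2,0],[-1,0,0,0,0]]'
```

```text
clock: 7.87
position: [0.4633, 0.3239, 0.1135]
ee_rot: [0.006, 1.0, -0.009, -0.012]
contact_force: [-0.3, -0.3, -1.7]
width: 0.0305
clock: 8.03
position: [0.4626, 0.324, 0.1128]
ee_rot: [0.005, 1.0, -0.009, -0.012]
contact_force: [0.5, -0.4, -2.2]
width: 0.0308
```

```bash
python3 -m inch '[[-1,0,0,3,0],[-1,0,0,0,0]]'; python3 -m inch '[[-1,0,0,3,0],[-1,0,0,0,0]]'
```

```text
clock: 8.2
position: [0.462, 0.3244, 0.1119]
ee_rot: [0.005, 1.0, -0.009, -0.012]
contact_force: [-0.4, -0.5, -1.9]
width: 0.0308
clock: 8.37
position: [0.4616, 0.3248, 0.1111]
ee_rot: [0.004, 1.0, -0.009, -0.012]
contact_force: [0.7, 0.2, -2.6]
width: 0.0306
```

```bash
python3 -m inch '[[-1,0,0,4,0],[-1,0,0,4,0],[-1,0,0,0,0]]'
python3 - <<'E'
from h import *
D=cam("side");save(D,"s4.png",crop=(264,384,150,310),s=4)
E
```

```text
clock: 8.62
position: [0.4599, 0.325, 0.1099]
ee_rot: [0.003, 1.0, -0.009, -0.012]
contact_force: [0.9, 0.2, -2.4]
width: 0.0312
```

View pics/s4.png

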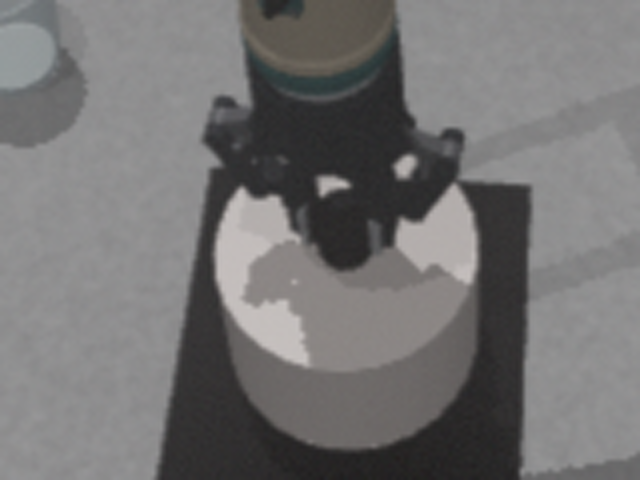

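```bash
python3 -m inch '[[-1,0,0,8,0],[-1,0,0,0,0]]'; python3 -m inch '[[-1,0,0,8,0],[-1,0,0,8,0]]'
```

```text
clock: 8.83
position: [0.4593, 0.3257, 0.1075]
ee_rot: [0.002, 1.0, -0.009, -0.011]
contact_force: [0.2, 0.6, -2.2]
width: 0.0312
clock: 9.0
position: [0.4602, 0.3267, 0.1041]
ee_rot: [0.0, 1.0, -0.008, -0.008]
contact_force: [-19.4, -11.1, 76.7]
width: 0.031
```

Firm contact with the mat. I'll open the gripper and retreat straight up.

```bash
python3 -m inch '[[-1,0,0,-1,0],[1,0,0,0,0],[1,0,0,0,0],[1,0,0,0,0],[1,0,0,0,0],[1,0,0,0,0],[1,0,0,0,0]]'; python3 -m inch '[[1,0,0,-20,0],[1,0,0,-35,0],[1,0,0,-35,0],[1,0,0,-35,0],[1,0,0,-15,0],[1,0,0,0,0]]'
python3 - <<'E'
from h import *
for n in("side","scene","wrist"):
    D=cam(n);save(D,"r_%s.png"%n)
E
```

```text
clock: 9.58
position: [0.4618, 0.3268, 0.1049]
ee_rot: [-0.0, 1.0, -0.009, -0.006]
contact_force: [0.2, -0.3, -0.3]
width: 0.0851
clock: 10.08
position: [0.4617, 0.3254, 0.2427]
ee_rot: [0.004, 1.0, -0.009, -0.013]
contact_force: [0.8, 0.6, 0.2]
width: 0.0849
```

View pics/r_scene.png

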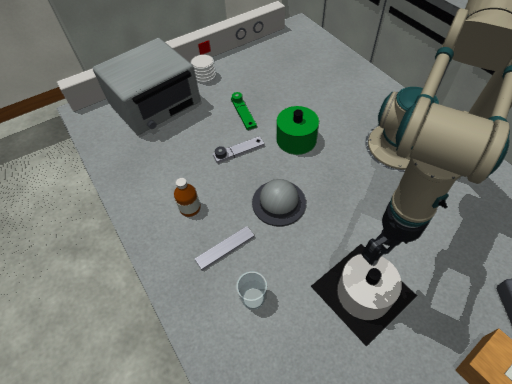

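View pics/r_side.png

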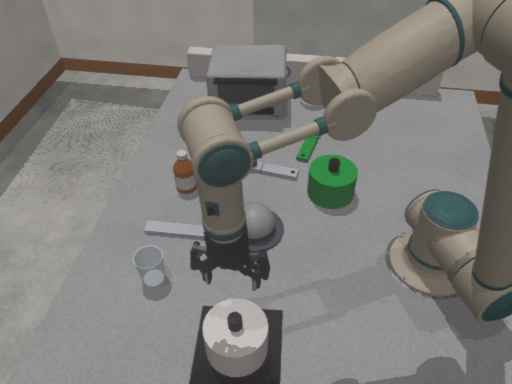

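The cap stands upright on the mat: scene (285, 370), side (335, 236). The dome is bare at scene (197, 279). Now I'll go back towards the beam and measure the dome and beam with the wrist camera on the way.

```bash
python3 -m inch '[[1,1,20,-3,0],[1,2,36,-3,0],[1,2,36,-3,0],[1,2,36,0,0],[1,2,36,0,0],[1,2,36,0,0],[1,2,36,0,0],[1,2,36,0,0],[1,2,36,0,0],[1,2,36,0,0],[1,0,20,0,0],[1,0,0,0,0],[1,0,0,0,0]]'
cat > dome.py <<'E'
from h import *
from scipy.optimize import minimize
np.set_printoptions(precision=4,suppress=True)
print(manip.get_state()["position"])
Cs=[cam(n) for n in("scene","side","wrist")]
import sys
th=np.linspace(0,2*np.pi,60)
# sphere points above flange
def pts(x,y):
    P=[(x+.085*np.cos(t),y+.085*np.sin(t),z) for z in(0,.008) for t in th]
    for p in np.linspace(0,1.9,20):
        P+=[(x+.06*np.sin(p)*np.cos(t),y+.06*np.sin(p)*np.sin(t),.028+.06*np.cos(p)) for t in th if .028+.06*np.cos(p)>=.008]
    return P
def hull(C,x,y):
    q=np.array([proj(C,p)[::-1] for p in pts(x,y)],np.float32)
    m=np.zeros((384,512),np.uint8); cv2.fillConvexPoly(m,np.round(cv2.convexHull(q)*16).astype(np.int32),1,shift=4); return m>0
sx=[[.488,-.042],[.498,-.042],[.488,-.03]]
obs=[]
for C in Cs:
    for m in regions_of(C["im"],"stand")[:2]:
        f=lambda v:-((hull(C,*v)&m["mask"]).sum()/(hull(C,*v)|m["mask"]).sum())
        r=minimize(f,sx[0],method="Nelder-Mead",options=dict(initial_simplex=sx)); print(C["name"],m["bbox"],round(m["confidence"],2),r.x,-r.fun)
    for m in mark_of(C["im"],"dome_top")[:2]: print("  domemark",m["point"],m["confidence"],onz(C,m["point"],.088))
    for m in mark_of(C["im"],"beam_balance")[:3]: print("  bal",np.round(m["point"],1),round(m["confidence"],2),onz(C,m["point"],.0))
    save(C,sys.argv[1]+"_"+C["name"]+".png")
E
python3 dome.py d1
```

```text
clock: 11.32
position: [0.4576, -0.0548, 0.22]
ee_rot: [0.007, 0.999, -0.006, -0.045]
contact_force: [0.4, 0.1, 0.8]
width: 0.0854
[ 0.4576 -0.0548  0.22  ]
scene [249.8, 180.7, 53.0, 45.3] 0.82 [ 0.4816 -0.0429] 0.9336240310077519
scene [176.2, 177.8, 24.7, 39.7] 0.5 [ 0.488 -0.042] 0.0
  domemark [186.8, 277.7] 0.96 [ 0.487  -0.0408  0.088 ]
  domemark [207.0, 190.8] 0.63 [ 0.7329 -0.1227  0.088 ]
  bal [109.3 237.9] 0.89 [ 0.3667 -0.4807  0.    ]
  bal [151.1 227.5] 0.73 [ 0.5073 -0.3189  0.    ]
  domemark [169.6, 260.5] 0.42 [ 0.4902 -0.2041  0.088 ]
  bal [140.5 313.4] 0.85 [ 0.3473 -0.4836  0.    ]
  bal [167.8 260.8] 0.58 [ 0.5067 -0.3113  0.    ]
wrist [223.5, 77.5, 140.8, 137.8] 0.59 [ 0.486  -0.0409] 0.9800216326270916
  domemark [167.4, 298.2] 0.75 [ 0.4889 -0.0403  0.088 ]
  bal [321.3 300.4] 0.71 [ 0.5074 -0.3078  0.    ]
```

View pics/d1_wrist.png

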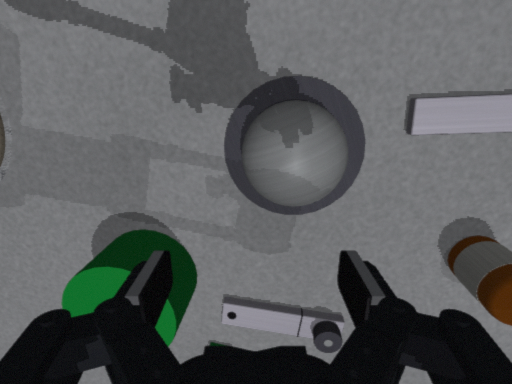

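Dome axis ≈ (0.487, -0.041) from the wrist and scene views. The beam's balance line is near (0.507, -0.308). The tool has picked up some tilt from fast moves, so I'll go slower from here.

```bash
python3 -m inch '[[1,3,20,0,0],[1,4,20,0,0],[1,4,20,0,0],[1,4,20,0,0],[1,4,20,0,0],[1,4,20,0,0],[1,4,20,0,0],[1,4,20,0,0],[1,3,10,0,0],[1,0,0,0,0],[1,0,0,0,0]]'; python3 -m inch '[[1,0,0,0,-7],[1,0,0,0,-7],[1,0,0,0,-7],[1,0,0,0,-7],[1,0,0,0,-7],[1,0,0,0,-7],[1,0,0,0,-7],[1,0,0,0,-7],[1,0,0,0,-7],[1,0,0,0,-7],[1,0,0,0,0]]'
python3 - <<'E'
from h import *
s=manip.get_state(); print(quatR(s["ee_rot"]).round(3), s["qpos"].round(2))
W=cam("wrist");save(W,"b1.png")
E
```

```text
clock: 12.83
position: [0.4935, -0.2296, 0.2223]
ee_rot: [0.007, 0.999, -0.003, -0.041]
contact_force: [0.1, -0.1, 0.7]
width: 0.0856
clock: 13.75
position: [0.49, -0.2125, 0.2231]
ee_rot: [-0.024, 0.81, 0.585, -0.036]
contact_force: [-0.2, -0.7, 0.6]
width: 0.0857
[[ 0.313  0.946 -0.086]
 [ 0.949 -0.314 -0.003]
 [-0.03  -0.081 -0.996]] [-0.51  0.26  1.55 -0.05  1.4  -1.75]
```

View pics/b1.png

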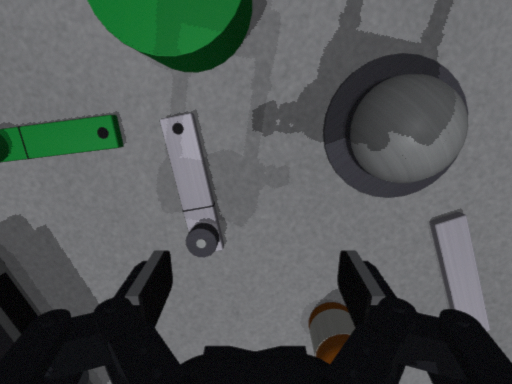

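```bash
cat > beam.py <<'E'
from h import *
from scipy.optimize import minimize
import sys
np.set_printoptions(precision=4,suppress=True)
zb=float(sys.argv[1]); x0=[float(v) for v in sys.argv[2].split(",")]  # x,y,yaw of beam origin
th=np.linspace(0,2*np.pi,40)
def parts(x,y,a):
    c,s=np.cos(a),np.sin(a); T=lambda u,v,z:(x+c*u-s*v,y+s*u+c*v,zb+z)
    return [[T(u,v,z) for u in(-.09,.09) for v in(-.02,.02) for z in(0,.016)],[T(.066+.02*np.cos(t),.02*np.sin(t),z) for z in(.016,.038) for t in th]]
def hull(C,v):
    m=np.zeros((384,512),np.uint8)
    for P in parts(*v):
        q=np.array([proj(C,p)[::-1] for p in P],np.float32); cv2.fillConvexPoly(m,np.round(cv2.convexHull(q)*16).astype(np.int32),1,shift=4)
    return m>0
obs=[]
for n in sys.argv[3].split(","):
    C=cam(n); h0=hull(C,x0); best=None
    for m in regions_of(C["im"],"beam"):
        o=(m["mask"]&h0).sum()
        if o>30 and (best is None or o>best[0]): best=(o,m)
    if best is None: print(n,"none",[m["bbox"] for m in regions_of(C["im"],"beam")]); continue
    m=best[1]["mask"]; obs.append((C,m))
    f=lambda v,o=obs[-1]:-((hull(o[0],v)&o[1]).sum()/(hull(o[0],v)|o[1]).sum())
    x=np.array(x0); sx=[x,x+[.01,0,0],x+[0,.01,0],x+[0,0,.1]]
    r=minimize(f,x,method="Nelder-Mead",options=dict(initial_simplex=sx)); v=r.x
    print(n,best[1]["bbox"],v,-r.fun,"bal",v[:2]+.027*np.array([np.cos(v[2]),np.sin(v[2])]))
    save(C,sys.argv[4]+"_"+n+".png",[proj(C,(v[0]+.027*np.cos(v[2]),v[1]+.027*np.sin(v[2]),zb+.016))])
E
python3 beam.py 0 0.478,-0.30,-0.09 wrist,side,scene bm
python3 - <<'E'
from h import *
np.set_printoptions(precision=4,suppress=True)
W=cam("wrist")
for n,p in dict(line=(209,198),ll=(212,184),lr=(206,212),hole=(128,178),e1=(121,162),e2=(114,190)).items(): print(n,onz(W,p,.016))
E
```

```text
wrist [157.9, 109.2, 66.4, 148.9] [ 0.4774 -0.2979 -0.1249] 0.9592236816310528 bal [ 0.5042 -0.3012]
side [240.7, 152.6, 52.7, 28.4] [ 0.4758 -0.3021 -0.1348] 0.8623853211009175 bal [ 0.5026 -0.3057]
scene none []
line [ 0.5057 -0.3027  0.016 ]
ll [ 0.5039 -0.3215  0.016 ]
lr [ 0.5075 -0.2841  0.016 ]
hole [ 0.4032 -0.2889  0.016 ]
e1 [ 0.3895 -0.3041  0.016 ]
e2 [ 0.3927 -0.2691  0.016 ]
```

```bash
python3 -m inch '[[1,0,0,0,-6],[1,0,0,0,-5],[1,-10,4,0,0],[1,-16,6,0,0],[1,-16,6,0,0],[1,-16,6,0,0],[1,-16,4,0,0],[1,-12,3,0,0],[1,0,0,15,0],[1,0,0,15,0],[1,0,0,15,0],[1,0,0,0,0],[1,0,0,0,0]]'; python3 beam.py 0 0.4774,-0.30,-0.13 wrist,side,scene bn
python3 - <<'E'
from h import *
s=manip.get_state(); print(quatR(s["ee_rot"]).round(3), s["position"].round(4))
E
```

```text
clock: 15.28
position: [0.5069, -0.3251, 0.1744]
ee_rot: [-0.024, 0.756, 0.653, -0.035]
contact_force: [-0.4, -0.0, 0.2]
width: 0.0855
wrist [259.7, 57.6, 42.8, 182.5] [ 0.4777 -0.2978 -0.1237] 0.9708249496981891 bal [ 0.5045 -0.3011]
side [241.6, 152.8, 53.4, 31.8] [ 0.4758 -0.3008 -0.1407] 0.8372703412073491 bal [ 0.5025 -0.3046]
scene [211.1, 139.6, 55.2, 23.1] [ 0.4763 -0.2976 -0.1326] 0.8328488372093024 bal [ 0.503  -0.3011]
[[ 0.142  0.986 -0.082]
 [ 0.99  -0.144 -0.011]
 [-0.022 -0.079 -0.997]] [ 0.5075 -0.3241  0.1757]
```

View pics/bn_wrist.png

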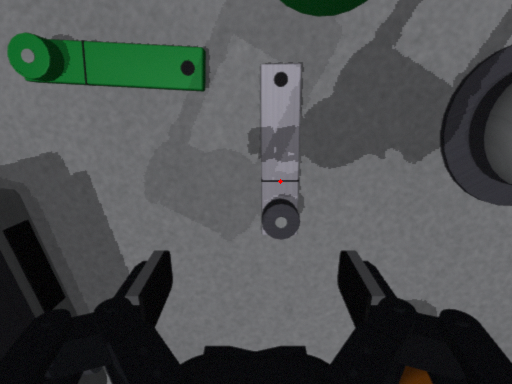

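```bash
python3 -m inch '[[1,13,4,0,0],[1,13,4,0,0],[1,0,0,20,0],[1,0,0,20,0],[1,0,0,20,0],[1,0,0,20,0],[1,0,0,20,0],[1,0,0,15,0],[1,0,0,0,0],[1,0,0,0,0]]'; python3 beam.py 0 0.4774,-0.30,-0.13 wrist,side bo
python3 - <<'E'
from h import *
s=manip.get_state(); print(quatR(s["ee_rot"]).round(3), s["position"].round(4))
E
```

```text
clock: 16.42
position: [0.5198, -0.288, 0.0617]
ee_rot: [-0.017, 0.753, 0.657, -0.03]
contact_force: [0.4, -0.3, -0.6]
width: 0.085
wrist [196.7, 10.7, 69.2, 285.7] [ 0.4781 -0.2979 -0.1335] 0.9693924962248809 bal [ 0.5048 -0.3015]
side [242.2, 158.1, 54.0, 24.8] [ 0.4753 -0.2985 -0.1438] 0.7958387516254877 bal [ 0.502  -0.3023]
[[ 0.136  0.989 -0.066]
 [ 0.99  -0.137 -0.016]
 [-0.024 -0.063 -0.998]] [ 0.5203 -0.2894  0.063 ]
```

View pics/bo_wrist.png

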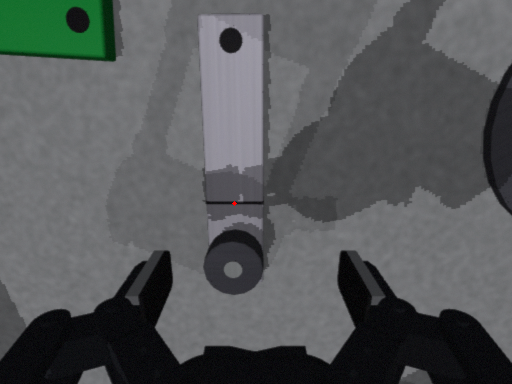

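```bash
python3 -m inch '[[1,-6,-5,0,0],[1,-5,-4,0,0],[1,0,0,10,0],[1,0,0,10,0],[1,0,0,0,0],[1,0,0,0,0]]'
python3 - <<'E'
from h import *
s=manip.get_state(); R=quatR(s["ee_rot"]);print(R.round(3), s["position"].round(4)); t=np.array([.5045,-.3015,.002]); print("delta tool mm",1000*R.T@(t-s["position"]))
E
```

```text
clock: 17.12
position: [0.509, -0.3027, 0.0457]
ee_rot: [-0.012, 0.754, 0.656, -0.029]
contact_force: [0.5, -0.2, 0.5]
width: 0.0855
[[ 0.137  0.989 -0.06 ]
 [ 0.99  -0.139 -0.02 ]
 [-0.028 -0.057 -0.998]] [ 0.509  -0.3027  0.0457]
delta tool mm [ 1.77580041 -2.10580012 43.81786022]
```

```bash
python3 -m inch '[[1,2,-2,10,0],[1,0,0,12,0],[1,0,0,10,0],[1,0,0,6,0],[1,0,0,0,0],[1,0,0,0,0]]'
python3 - <<'E'
from h import *
s=manip.get_state(); R=quatR(s["ee_rot"]);print(R.round(3), s["position"].round(4)); t=np.array([.5045,-.3015,.002]); print("delta tool mm",1000*R.T@(t-s["position"]))
C=cam("wrist");save(C,"bp.png");C=cam("side");save(C,"bps.png",crop=(100,220,190,350),s=4)
E
```

```text
clock: 17.62
position: [0.5048, -0.3013, 0.005]
ee_rot: [-0.013, 0.754, 0.656, -0.029]
contact_force: [0.2, 0.7, 0.1]
width: 0.0853
[[ 0.138  0.989 -0.061]
 [ 0.99  -0.139 -0.019]
 [-0.027 -0.057 -0.998]] [ 0.5048 -0.3013  0.005 ]
delta tool mm [-0.19796969 -0.11532496  2.98851465]
```

View pics/bp.png

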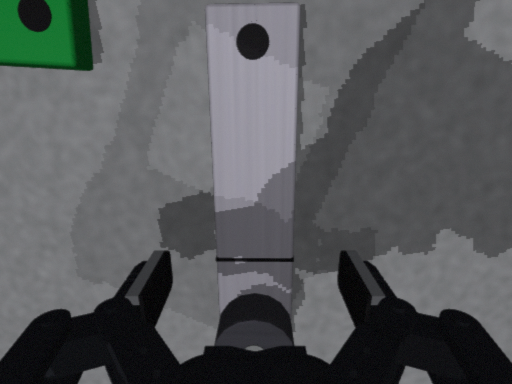

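View pics/bps.png

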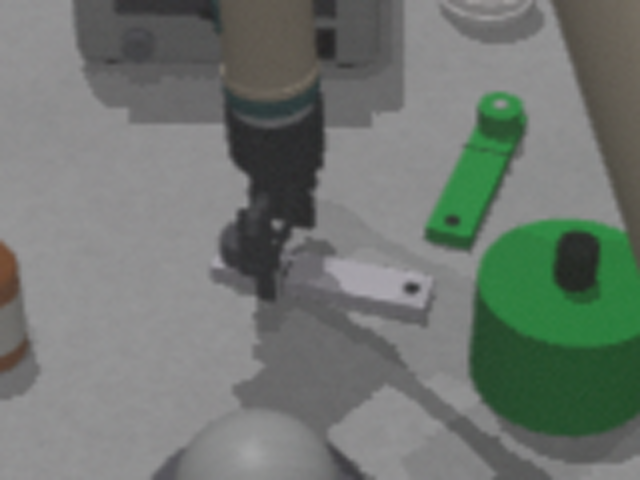

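The jaws straddle the bar at the line: the line is at row 259 in the wrist view, and the bar lies midway between the pads. Now I'll grip.

```bash
python3 -m inch '[[-1,0,0,0,0],[-1,0,0,0,0],[-1,0,0,0,0],[-1,0,0,0,0],[-1,0,0,0,0],[-1,0,0,0,0],[-1,0,0,0,0]]' 70
python3 - <<'E'
from h import *
s=manip.get_state(); R=quatR(s["ee_rot"]);print(R.round(3), s["position"].round(4))
C=cam("wrist");save(C,"bq.png")
E
```

```text
clock: 18.3
position: [0.5066, -0.3019, 0.0077]
ee_rot: [-0.01, 0.754, 0.656, -0.028]
contact_force: [0.6, -0.3, -1.1]
width: 0.0373
[[ 0.138  0.989 -0.056]
 [ 0.99  -0.139 -0.022]
 [-0.029 -0.053 -0.998]] [ 0.5066 -0.3019  0.0077]
```

View pics/bq.png

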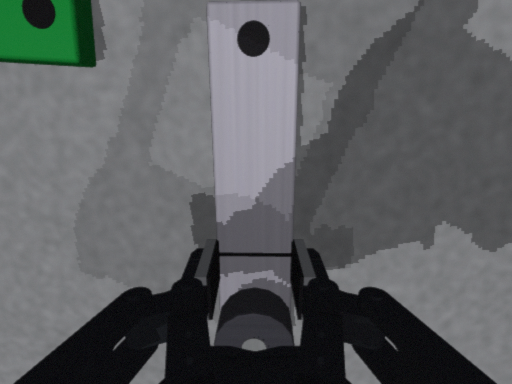

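```bash
python3 -m inch '[[-1,0,0,-8,0],[-1,0,0,-14,0],[-1,0,0,-16,0],[-1,0,0,-16,0],[-1,0,0,-16,0],[-1,0,0,-16,0],[-1,0,0,-16,0],[-1,0,0,-12,0],[-1,0,0,0,0],[-1,0,0,0,0]]'
python3 - <<'E'
from h import *
s=manip.get_state(); R=quatR(s["ee_rot"]);print(R.round(3), s["position"].round(4)); t=np.array([.489,-.041,.15]); print("delta tool mm",1000*R.T@(t-s["position"]))
C=cam("wrist");save(C,"br.png");C=cam("side");save(C,"brs.png",crop=(100,220,190,350),s=4)
E
```

```text
clock: 19.18
position: [0.5086, -0.2956, 0.1231]
ee_rot: [-0.018, 0.754, 0.656, -0.03]
contact_force: [-0.5, 0.8, -5.2]
width: 0.0374
[[ 0.138  0.988 -0.069]
 [ 0.99  -0.14  -0.012]
 [-0.021 -0.067 -0.998]] [ 0.5086 -0.2956  0.1231]
delta tool mm [248.85369593 -56.72090398 -28.43208229]
```

View pics/brs.png

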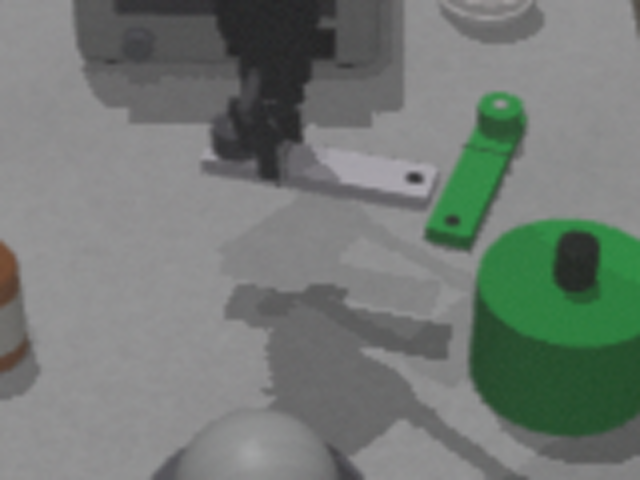

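View pics/br.png

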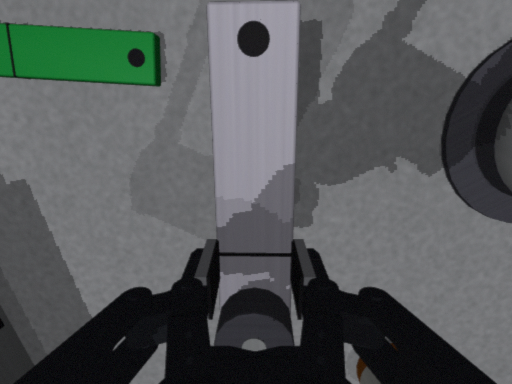

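The beam is lifted level (5.2 N) and its grip is unchanged. I'll carry it slowly towards the dome, keeping x until past the green cap.

```bash
python3 -m inch '[[-1,0,0,-15,0],[-1,5,0,-15,0],[-1,10,-1,-5,0],[-1,14,-2,0,0],[-1,14,-2,0,0],[-1,14,-2,0,0],[-1,14,-2,0,0],[-1,14,-2,0,0],[-1,14,-2,0,0],[-1,14,-2,0,0],[-1,14,-2,0,0],[-1,14,-2,0,0],[-1,14,-2,0,0],[-1,10,-1,0,0],[-1,5,0,0,0],[-1,0,0,0,0],[-1,0,0,0,0]]'
python3 - <<'E'
from h import *
s=manip.get_state(); R=quatR(s["ee_rot"]);print(R.round(3), s["position"].round(4)); t=np.array([.489,-.041,.14]); print("delta tool mm",1000*R.T@(t-s["position"]))
E
```

```text
clock: 20.7
position: [0.5026, -0.0966, 0.1453]
ee_rot: [-0.031, 0.752, 0.658, -0.034]
contact_force: [-0.3, -0.8, -5.5]
width: 0.0375
[[ 0.131  0.987 -0.092]
 [ 0.991 -0.132  0.002]
 [-0.01  -0.091 -0.996]] [ 0.5026 -0.0966  0.1453]
delta tool mm [ 53.35676873 -20.28732304   6.61995343]
```

```bash
cat > tgt.py <<'E'
from h import *
np.set_printoptions(precision=4,suppress=True)
s=manip.get_state(); R=quatR(s["ee_rot"]); C=cam("wrist")
# grip pose
R0=quatR([-0.01,0.754,0.656,-0.028]); p0=np.array([.5066,-.3019,.0077])
M=np.array(C["im"]["mount"]); d=R0@M[:3,:3]@np.linalg.solve(C["K"],[255,254.5,1]); c=p0+R0@M[:3,3]
L=c+d*(.016-c[2])/d[2]; b0=np.array([L[0],L[1],0]); print("bal at grip",b0)
o=R0.T@(b0-p0); print("offset tool",o)
bal=s["position"]+R@o; print("bal now",bal,"tcp",s["position"], "beam x axis", R@R0.T@np.array([.99,-.13,0]))
t=np.array([.487,-.041,.088]); print("to go tool mm (xy at this height)",1000*R.T@np.r_[(t-bal)[:2],0],"dz mm",1000*(bal[2]-.088), "tz",R[:,2])
print("full tool delta",1000*R.T@(t-bal))
E
python3 tgt.py
```

```text
bal at grip [ 0.505  -0.3012  0.    ]
offset tool [ 0.0007 -0.0012  0.0078]
bal now [ 0.5008 -0.0957  0.1376] tcp [ 0.5026 -0.0966  0.1453] beam x axis [ 0.99   -0.1241 -0.0391]
to go tool mm (xy at this height) [ 52.4232 -20.8071   1.3975] dz mm 49.6377801090713 tz [-0.0915  0.0025 -0.9958]
full tool delta [ 52.8994 -16.2874  50.8268]
```

```bash
python3 -m inch '[[-1,6,-2,0,0],[-1,10,-3,0,0],[-1,10,-3,0,0],[-1,8,-3,0,0],[-1,6,-2,0,0],[-1,4,-1,0,0],[-1,0,0,0,0],[-1,0,0,0,0]]'; python3 tgt.py
python3 - <<'E'
from h import *
for n in("side","scene"):
    C=cam(n); save(C,"p1_%s.png"%n,[proj(C,(.487,-.041,.088))],crop=(130,270,180,340),s=4)
E
```

```text
clock: 21.42
position: [0.4938, -0.0483, 0.1461]
ee_rot: [-0.031, 0.753, 0.657, -0.034]
contact_force: [0.3, -0.5, -4.6]
width: 0.0374
bal at grip [ 0.505  -0.3012  0.    ]
offset tool [ 0.0007 -0.0012  0.0078]
bal now [ 0.492  -0.0474  0.1385] tcp [ 0.4938 -0.0483  0.1461] beam x axis [ 0.9896 -0.1273 -0.0387]
to go tool mm (xy at this height) [ 5.6511 -5.8039  0.4711] dz mm 50.51740215380981 tz [-0.0912  0.0022 -0.9958]
full tool delta [ 6.1621 -1.2227 50.7778]
```

View pics/p1_side.png

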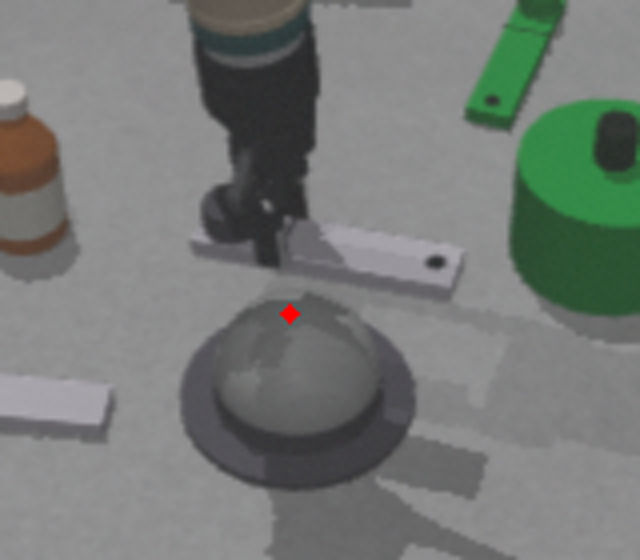

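View pics/p1_scene.png

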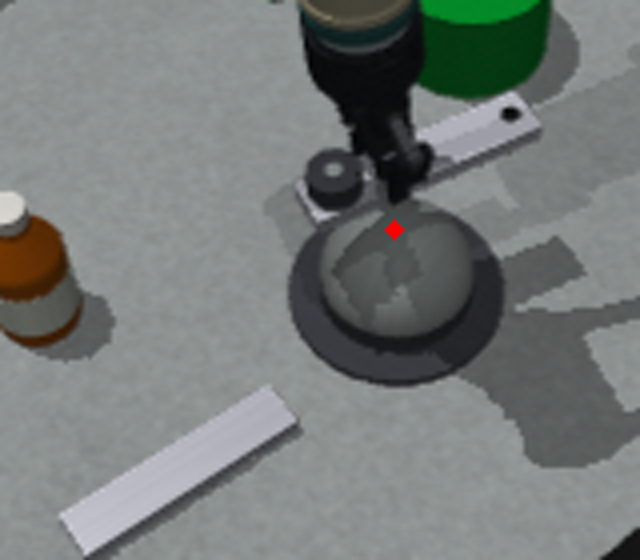

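Run:
```python
from h import *
th=np.linspace(0,2*np.pi,80)
out=[]
for n in("side","scene"):
    C=cam(n); a=C["im"]["frame"][:,:,::-1].copy()[130:270,180:340]; a=cv2.resize(a,None,fx=4,fy=4,interpolation=cv2.INTER_CUBIC)
    def dr(P,col):
        q=np.array([proj(C,p)[::-1] for p in P]); q=((q-[180,130]+.5)*4-.5).round().astype(np.int32); cv2.polylines(a,[q],True,col,1)
    x,y=.487,-.041
    dr([(x+.085*np.cos(t),y+.085*np.sin(t),.008) for t in th],(0,0,255))
    c=np.array([x,y,.028]); v=C["c"]-c; D=np.linalg.norm(v); v/=D
    e1=np.cross(v,[0,0,1]); e1/=np.linalg.norm(e1); e2=np.cross(v,e1); rr=.06*np.sqrt(1-(.06/D)**2); cc=c+v*.06**2/D
    dr([cc+rr*(np.cos(t)*e1+np.sin(t)*e2) for t in th],(0,255,255))
    out.append(a)
a=np.hstack(out); cv2.imwrite("pics/ov.png",cv2.resize(a,(800,350),interpolation=cv2.INTER_AREA))
cv2.imwrite("pics/ovs.png",out[0]); cv2.imwrite("pics/ovc.png",out[1])
```

```text
(no output)
```

View pics/ovs.png

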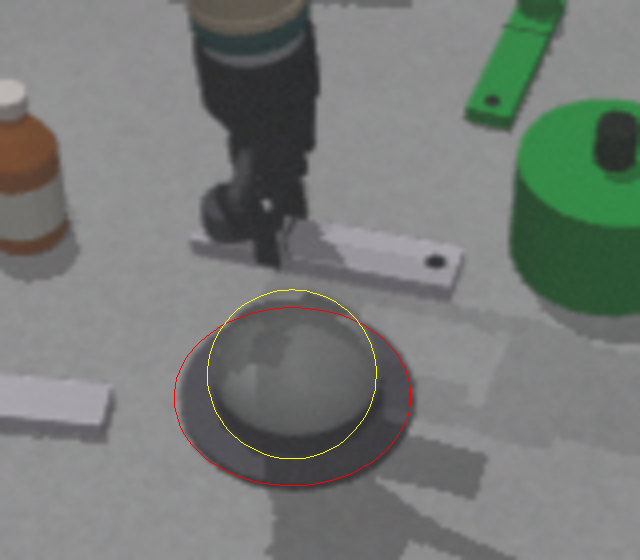

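View pics/ovc.png

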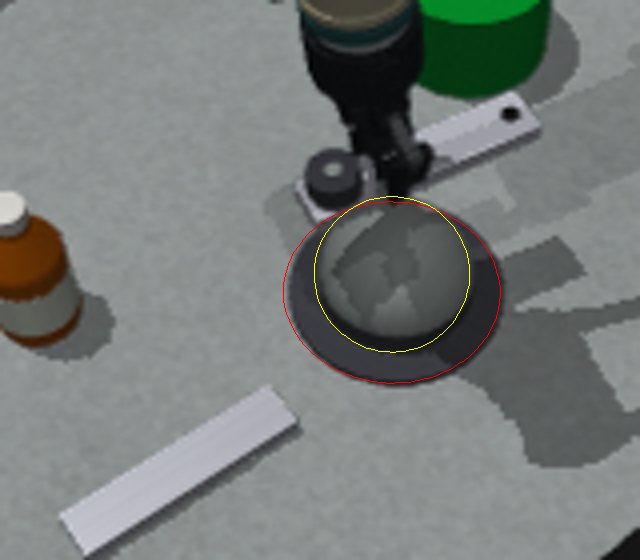

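Side and scene overlays put the stand centre 1–3 mm lower in x, and the side view showed the same bias for the beam. So the wrist-based relative figure (0.4865, -0.041) holds. I'll descend slowly.

```bash
sed -i 's/\[.487,-.041,.088\]/[.4865,-.041,.088]/' tgt.py; python3 -m inch '[[-1,4,-1,4,0],[-1,2,-1,8,0],[-1,0,0,8,0],[-1,0,0,8,0],[-1,0,0,6,0],[-1,0,0,0,0],[-1,0,0,0,0]]'; python3 tgt.py
```

```text
clock: 22.25
position: [0.4885, -0.0426, 0.1075]
ee_rot: [-0.032, 0.753, 0.656, -0.034]
contact_force: [-0.1, 0.2, -4.4]
width: 0.0376
bal at grip [ 0.505  -0.3012  0.    ]
offset tool [ 0.0007 -0.0012  0.0078]
bal now [ 0.4867 -0.0417  0.0999] tcp [ 0.4885 -0.0426  0.1075] beam x axis [ 0.9892 -0.1299 -0.0412]
to go tool mm (xy at this height) [ 0.7038 -0.2937  0.0204] dz mm 11.880232071425912 tz [-0.0937  0.0029 -0.9956]
full tool delta [ 0.8231  0.8132 11.8483]
```

```bash
python3 -m inch '[[-1,0.5,0.5,5,0],[-1,0,0.5,4,0],[-1,0,0,0,0],[-1,0,0,0,0]]'; python3 tgt.py;  python3 - <<'E'
from h import *
for n in("side","scene"):
    C=cam(n); save(C,"p2_%s.png"%n,crop=(130,270,180,340),s=4)
E
```

```text
clock: 22.63
position: [0.4896, -0.0425, 0.0981]
ee_rot: [-0.031, 0.753, 0.656, -0.034]
contact_force: [-0.4, -0.5, -3.8]
width: 0.0375
bal at grip [ 0.505  -0.3012  0.    ]
offset tool [ 0.0007 -0.0012  0.0078]
bal now [ 0.4878 -0.0416  0.0905] tcp [ 0.4896 -0.0425  0.0981] beam x axis [ 0.9892 -0.1301 -0.0395]
to go tool mm (xy at this height) [ 0.4606 -1.3525  0.1195] dz mm 2.5109634199456528 tz [-0.092   0.0025 -0.9958]
full tool delta [ 0.4863 -1.1228  2.6198]
```

View pics/p2_side.png

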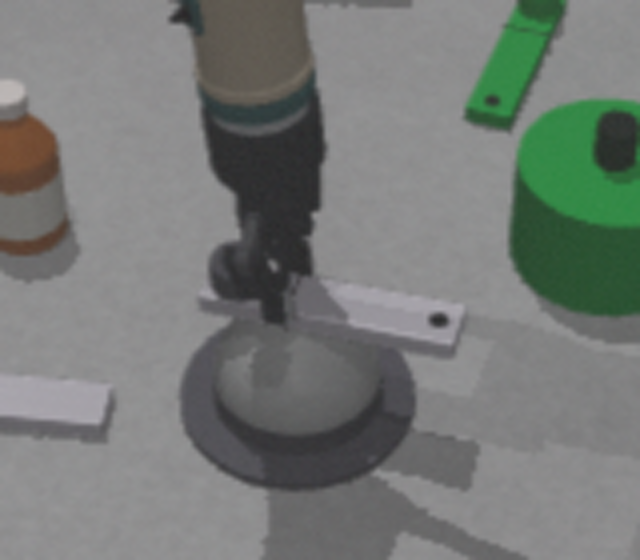

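View pics/p2_scene.png

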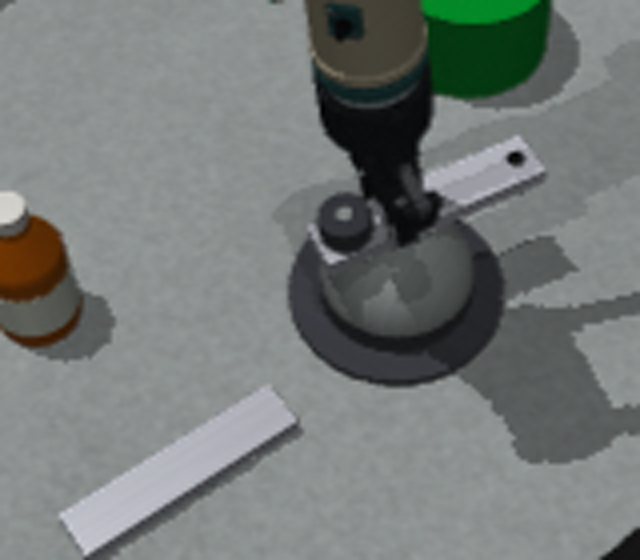

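```bash
python3 -m inch '[[-1,0,-2,2,0],[-1,0,0,2,0],[-1,0,0,0,0]]'; python3 tgt.py
```

```text
clock: 23.03
position: [0.4876, -0.0423, 0.0955]
ee_rot: [-0.03, 0.753, 0.656, -0.033]
contact_force: [-0.1, -0.6, -3.0]
width: 0.038
bal at grip [ 0.505  -0.3012  0.    ]
offset tool [ 0.0007 -0.0012  0.0078]
bal now [ 0.4858 -0.0414  0.0879] tcp [ 0.4876 -0.0423  0.0955] beam x axis [ 0.9893 -0.13   -0.0377]
to go tool mm (xy at this height) [ 0.5137  0.6476 -0.0637] dz mm -0.0836862951557743 tz [-0.0902  0.002  -0.9959]
full tool delta [ 0.5128  0.6401 -0.147 ]
```

```bash
python3 -m inch '[[-1,0,0.5,2,0],[-1,0,0,0,0]]'; python3 -m inch '[[-1,0,0,3,0],[-1,0,0,0,0]]'; python3 tgt.py
```

```text
clock: 23.25
position: [0.4879, -0.0424, 0.0958]
ee_rot: [-0.03, 0.754, 0.656, -0.033]
contact_force: [0.2, -0.3, -3.8]
width: 0.0377
clock: 23.42
position: [0.4888, -0.0425, 0.0958]
ee_rot: [-0.029, 0.754, 0.656, -0.032]
contact_force: [0.2, -0.0, -3.8]
width: 0.0374
bal at grip [ 0.505  -0.3012  0.    ]
offset tool [ 0.0007 -0.0012  0.0078]
bal now [ 0.487  -0.0416  0.0882] tcp [ 0.4888 -0.0425  0.0958] beam x axis [ 0.9894 -0.1301 -0.0337]
to go tool mm (xy at this height) [ 0.5644 -0.5418  0.0405] dz mm 0.20066256676405658 tz [-0.0863  0.0011 -0.9963]
full tool delta [ 0.5666 -0.5246  0.2404]
```

```bash
python3 -m inch '[[-1,0,-0.5,5,0]]'; python3 -m inch '[[-1,0,0,0,0]]'; python3 tgt.py
```

```text
clock: 23.55
position: [0.4896, -0.0427, 0.0947]
ee_rot: [-0.027, 0.754, 0.656, -0.031]
contact_force: [-9.7, 3.4, 60.7]
width: 0.0377
clock: 23.63
position: [0.4902, -0.0428, 0.0962]
ee_rot: [-0.026, 0.754, 0.656, -0.03]
contact_force: [0.1, -0.1, -4.7]
width: 0.0374
bal at grip [ 0.505  -0.3012  0.    ]
offset tool [ 0.0007 -0.0012  0.0078]
bal now [ 0.4884 -0.0419  0.0885] tcp [ 0.4902 -0.0428  0.0962] beam x axis [ 0.9896 -0.1302 -0.0276]
to go tool mm (xy at this height) [ 0.6238 -2.0383  0.1558] dz mm 0.5137767958645068 tz [-0.0804  0.     -0.9968]
full tool delta [ 0.6295 -1.9974  0.668 ]
```

```bash
python3 -m inch '[[-1,0.6,-2,1,0],[-1,0,0,1,0]]'; python3 tgt.py
```

```text
clock: 23.85
position: [0.4907, -0.0428, 0.0951]
ee_rot: [-0.024, 0.754, 0.656, -0.029]
contact_force: [-3.3, 1.9, 15.3]
width: 0.0377
bal at grip [ 0.505  -0.3012  0.    ]
offset tool [ 0.0007 -0.0012  0.0078]
bal now [ 0.489  -0.0419  0.0875] tcp [ 0.4907 -0.0428  0.0951] beam x axis [ 0.9898 -0.13   -0.0214]
to go tool mm (xy at this height) [ 0.5836 -2.577   0.1825] dz mm -0.5462928346034734 tz [-0.0744 -0.002  -0.9972]
full tool delta [ 0.5769 -2.6171 -0.3623]
```

Friction on the dome is holding it about 2.5 mm off. I'll lift slightly, shift, and set it down again.

```bash
python3 -m inch '[[-1,0,0,-4,0],[-1,0.5,-3,0,0],[-1,0,0,0,0]]'; python3 tgt.py
python3 - <<'E'
from h import *
C=cam("wrist"); save(C,"p3_w.png")
E
```

```text
clock: 24.15
position: [0.4861, -0.0413, 0.0974]
ee_rot: [-0.026, 0.754, 0.656, -0.03]
contact_force: [-0.7, 0.4, -4.9]
width: 0.0375
bal at grip [ 0.505  -0.3012  0.    ]
offset tool [ 0.0007 -0.0012  0.0078]
bal now [ 0.4843 -0.0404  0.0897] tcp [ 0.4861 -0.0413  0.0974] beam x axis [ 0.9896 -0.1302 -0.0261]
to go tool mm (xy at this height) [-0.3065  2.2167 -0.1701] dz mm 1.7288281431784709 tz [-0.0789 -0.0006 -0.9969]
full tool delta [-0.2867  2.3517  1.5534]
```

View pics/p3_w.png

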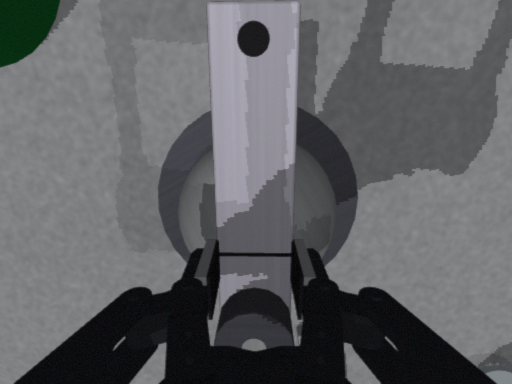

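Run:
```python
from h import *
th=np.linspace(0,2*np.pi,160)
C=cam("wrist"); a=C["im"]["frame"][:,:,::-1].copy()
for (x,y),col in (((.4865,-.041),(0,0,255)),):
    for r,z in((.085,.008),):
        q=np.array([proj(C,(x+r*np.cos(t),y+r*np.sin(t),z))[::-1] for t in th]).round().astype(np.int32); cv2.polylines(a,[q],True,col,1)
    c=np.array([x,y,.028]); v=C["c"]-c; D=np.linalg.norm(v); v/=D
    e1=np.cross(v,[0,0,1]); e1/=np.linalg.norm(e1); e2=np.cross(v,e1); rr=.06*np.sqrt(1-(.06/D)**2); cc=c+v*.06**2/D
    q=np.array([proj(C,cc+rr*(np.cos(t)*e1+np.sin(t)*e2))[::-1] for t in th]).round().astype(np.int32); cv2.polylines(a,[q],True,(0,255,255),1)
a=a[80:300,120:400]; cv2.imwrite("pics/p4.png",cv2.resize(a,None,fx=2.7,fy=2.7))
```

```text
(no output)
```

View pics/p4.png

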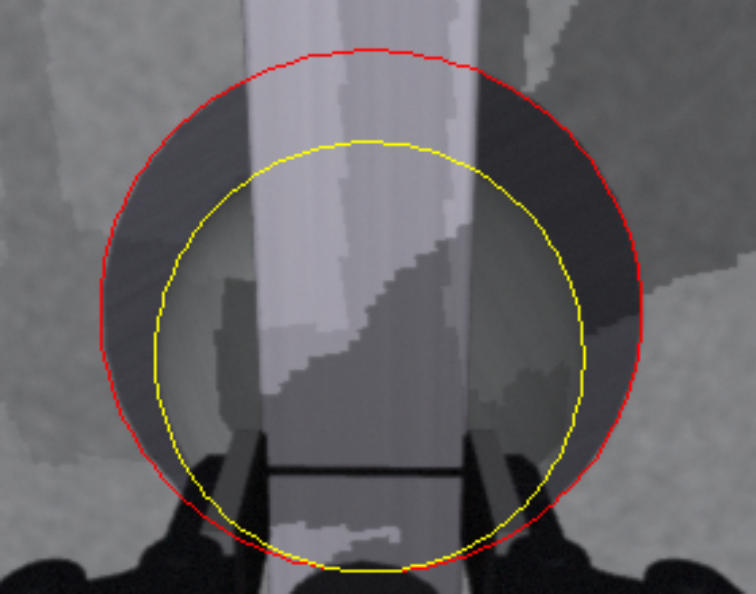

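The overlay at (0.4865, -0.041) matches the stand outline closely in the wrist frame. I'll shift about +2 mm and lower.

```bash
python3 -m inch '[[-1,0,1.5,0,0],[-1,0,0,0,0]]'; python3 tgt.py
```

```text
clock: 24.47
position: [0.4883, -0.0417, 0.0966]
ee_rot: [-0.026, 0.754, 0.656, -0.03]
contact_force: [0.7, -0.3, -4.2]
width: 0.0374
bal at grip [ 0.505  -0.3012  0.    ]
offset tool [ 0.0007 -0.0012  0.0078]
bal now [ 0.4866 -0.0409  0.0889] tcp [ 0.4883 -0.0417  0.0966] beam x axis [ 0.9896 -0.1302 -0.0258]
to go tool mm (xy at this height) [-0.1507 -0.0496  0.0056] dz mm 0.9171502473450527 tz [-0.0787 -0.0007 -0.9969]
full tool delta [-0.1401  0.0218  0.9199]
```

```bash
python3 -m inch '[[-1,0,0,1.5,0]]'; python3 tgt.py
```

```text
clock: 24.6
position: [0.4883, -0.0417, 0.0953]
ee_rot: [-0.026, 0.754, 0.656, -0.03]
contact_force: [-1.1, 0.2, 14.1]
width: 0.0376
bal at grip [ 0.505  -0.3012  0.    ]
offset tool [ 0.0007 -0.0012  0.0078]
bal now [ 0.4865 -0.0409  0.0876] tcp [ 0.4883 -0.0417  0.0953] beam x axis [ 0.9896 -0.1302 -0.0259]
to go tool mm (xy at this height) [-0.1483 -0.0029  0.0019] dz mm -0.3795761233036654 tz [-0.0787 -0.0007 -0.9969]
full tool delta [-0.1527 -0.0324 -0.3765]
```

In contact with the dome, within 0.2 mm of target. I'll open.

```bash
python3 -m inch '[[1,0,0,0,0],[1,0,0,0,0],[1,0,0,0,0],[1,0,0,0,0],[1,0,0,0,0],[1,0,0,0,0],[1,0,0,0,0]]'
python3 - <<'E'
from h import *
s=manip.get_state(); print(quatR(s["ee_rot"]).round(3))
C=cam("wrist"); save(C,"q_w.png"); C=cam("side"); save(C,"q_s.png",crop=(130,270,180,340),s=4)
E
```

```text
clock: 25.23
position: [0.4902, -0.0422, 0.0973]
ee_rot: [-0.024, 0.754, 0.656, -0.029]
contact_force: [0.3, -0.4, 0.1]
width: 0.0857
[[ 0.138  0.988 -0.074]
 [ 0.99  -0.138 -0.002]
 [-0.012 -0.073 -0.997]]
```

View pics/q_w.png

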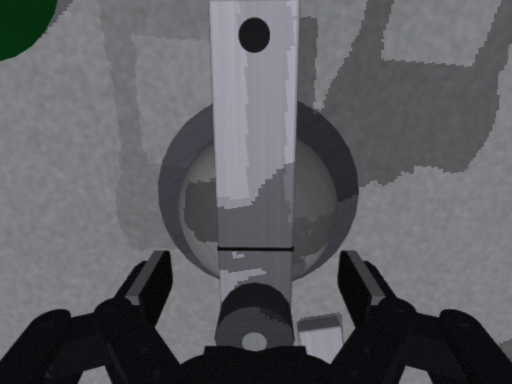

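View pics/q_s.png

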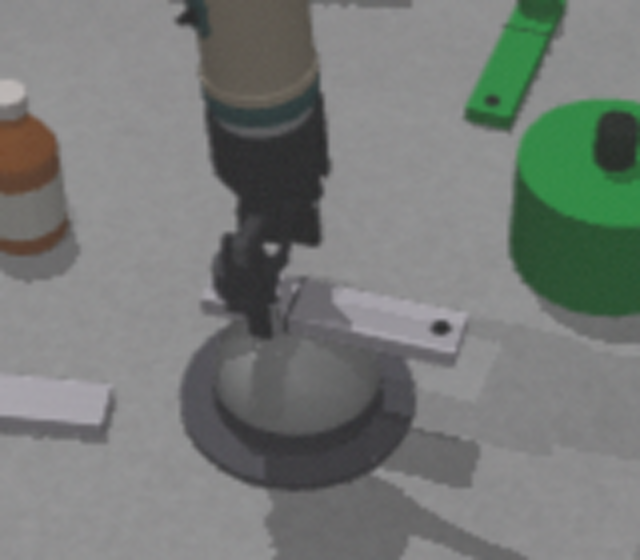

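The beam stays on the dome, released and level, with the line at row 248 in the wrist view and the pads well clear. I'll retreat straight up.

```bash
python3 -m inch '[[1,0,0,-8,0],[1,0,0,-14,0],[1,0,0,-20,0],[1,0,0,-25,0],[1,0,0,-25,0],[1,0,0,-20,0],[1,0,0,0,0],[1,0,0,0,0]]'; python3 beam.py 0.088 0.460,-0.037,-0.13 wrist,side,scene z1;  python3 - <<'E'
from h import *
C=cam("wrist");print("line",onz(C,mark_of(C["im"],"beam_balance")[0]["point"],.088))
C=cam("scene"); save(C,"z_full.png")
E
```

```text
clock: 26.0
position: [0.4978, -0.0417, 0.2159]
ee_rot: [-0.025, 0.754, 0.656, -0.029]
contact_force: [-0.4, -1.5, 0.1]
width: 0.0857
wrist [231.1, 42.6, 48.1, 210.9] [ 0.4596 -0.0383 -0.1353] 0.967424006639693 bal [ 0.4863 -0.042 ]
side [229.5, 192.3, 63.5, 30.9] [ 0.4584 -0.0402 -0.1068] 0.88 bal [ 0.4853 -0.0431]
scene [256.6, 166.3, 62.7, 33.3] [ 0.4545 -0.0378 -0.1136] 0.9407407407407408 bal [ 0.4813 -0.0408]
line [ 0.4879007  -0.04059611  0.088     ]
```

View pics/z1_wrist.png

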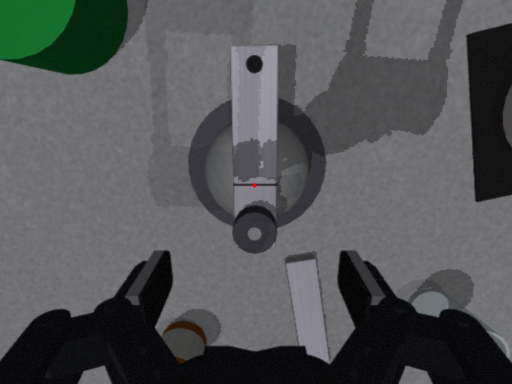

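View pics/z_full.png

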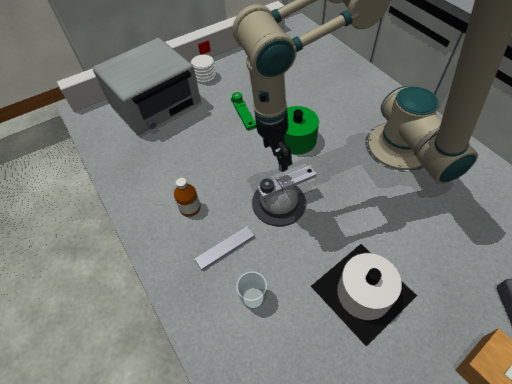

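View pics/z1_side.png

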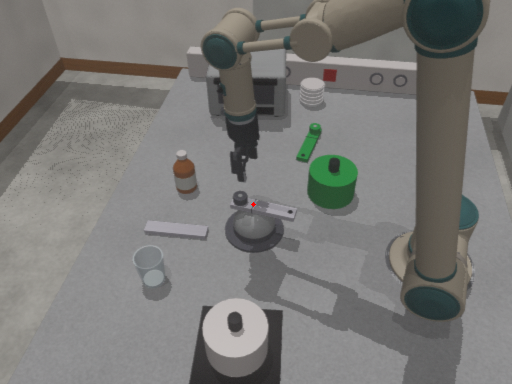

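The beam is balanced with its line about 1 mm from the dome top, and the cap stands on the mat. I'll wait briefly, check that nothing moves, and hand in.

```bash
python3 -m inch '[[1,0,0,0,0],[1,0,0,0,0],[1,0,0,0,0],[1,0,0,0,0],[1,0,0,0,0],[1,0,0,0,0]]'; python3 beam.py 0.088 0.460,-0.037,-0.13 wrist,side z2; python3 -c "
from h import *
C=cam('side')
import numpy as np
m=[m for m in mark_of(C['im'],'cap') if abs(m['point'][1]-236)<25]
print([onz(C,x['point'],.004) for x in m])
a=C['im']['frame'].astype(int)[:,:,::-1]; b=cv2.imread('pics/z1_side.png').astype(int)
d=abs(a-b).max(2)>40; print('changed px stand region',d[180:250,215:310].sum(),'cap',d[290:380,190:290].sum())
print(manip.sign_off())"
```

```text
clock: 26.95
position: [0.4967, -0.0416, 0.2132]
ee_rot: [-0.027, 0.754, 0.656, -0.031]
contact_force: [-0.6, 0.4, -0.7]
width: 0.0855
wrist [230.9, 42.4, 47.3, 215.3] [ 0.4591 -0.038  -0.1369] 0.9653475497231905 bal [ 0.4858 -0.0417]
side [228.3, 189.9, 66.1, 31.7] [ 0.4562 -0.0388 -0.1409] 0.8627272727272727 bal [ 0.4829 -0.0426]
[array([0.45814805, 0.3193236 , 0.004     ])]
changed px stand region 14 cap 0
the job is handed in; nothing more can be done
None
```

I stood the white dust cap open side down on the mat and balanced the aluminium beam, weight up, on the bare dome. The job was handed in at about 27 s, and no verdict came back.

**Cap:** its centre measured (0.458, 0.319) at hand-in, within about 2 mm of the mat centre (0.458, 0.320). Its pixels did not change over the last second.

**Beam:** the wrist camera put the balance mark about 1 mm from the dome top and found it steady in two looks about 1 s apart. The beam looks level in the pictures.

**Disagreements:**
- **Fixed cameras:** the side and scene cameras read x 1–5 mm lower than the wrist camera for the beam, and lower for the dome too. I used the wrist camera for the final alignment.
- **Movement check:** 14 pixels changed around the stand over that second. At least some are probably the overlay dot on the earlier picture, but I did not check each one.
- **Contact forces:** pressing the cap and the beam down briefly reached 77 N and 61 N at the wrist, under the 120 N limit.
- **Tool tilt:** fast carrying tilted the tool up to about 5°, which I could not correct directly. The beam was about 0.03 rad off level when I let it go.

The plain bar, bottle, beaker and green look-alikes appear untouched in the last pictures.

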